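# Stop the lab pump and hold its tensioner arm back

## Robot

A 7-joint arm with a two-finger parallel gripper is mounted at the origin on the work surface. World frame = base frame: x ahead of the robot, y to its left, z up, the work surface at z = 0. Lengths are in m, angles in rad, forces in N, time in s.
With the tool pointing down it reaches from about 0.4 to 0.9 m from the base axis. Payload 5.5 kg.
Tool frame: the origin (TCP) lies on the centre line of the jaws, within the pads' length; the fingertips stand 17 mm ahead of it and the grasp point (between the pads) lies 2 mm behind it (manip.tip_extent is the distance from the TCP to the fingertips, in m); z points along the fingers, y is the line along which they close (so a half turn about z gives the same grasp; the last joint's range is limited). The gripper opens to 92 mm and grips with 3 to 60 N. Pads are 19 mm wide; open, the fingers measure 130 mm over their backs; the gripper's body (75 mm by 190 mm) begins 47 mm behind the grasp point.
Start: joints at [-0.905, 0.501, -0.427, 1.55, 0.221, 1.138, -0.21], TCP at [0.255, 0.598, 0.244] pointing down, gripper open.
Joint ranges: [-2.88, 2.88], [-0.31, 2.03], [-1.54, 1.56], [0.2, 2.42], [-1.41, 4.55], [0.19, 2.02], [-2.57, 2.57]. Speed limits (rad/s): [2.57, 2.57, 3.14, 3.14, 3.14, 3.14, 3.14].

## Interface

Orientations are given as a unit quaternion [w, x, y, z].
In Python, from cell import monitor, read_camera, order, spotter, manip gives the robot as it stands.
- The arm moves only by the tool step_arm, never from a script. Its argument "increments" is a list of rows, each a list of 5 numbers: the shift along the world's x, y, z in m, then the turn about the world's z in degrees, then the finger opening in m, from 0 to 0.0918. In form: [[tx, ty, tz, roll, gripper], ...]. A call has 1 to 12 rows; each row shifts and turns the commanded pose from where the row before left it; what a row does not reach is not made up. A row lasts 1/12 s, in which the tool goes at most 41.7 mm and 7.16 degrees, less where a joint would pass 70% of its speed; a pose out of reach is approached as far as the arm can. A call with a gripper value outside its range is refused whole. The fingers move at their own pace and stop on an object; "force" is the grip in N (left out, the last holds). Time passes only in rows, so rows that do not move let the fingers close. It gives the time, the measured TCP pose, the force, the opening and the grip force at its end, in the units of the state.
- monitor.observe(): the state, without advancing time (a new reading comes with each control period).
- read_camera(name): name is "scene" or "side" or "wrist"; returns a dict with "image" (384x512x3 uint8, red, green, blue), "fx", "fy", "cx", "cy" (pixels), "rvec" (rotation vector, rad) and "tvec" (3), from world to camera coordinates, as OpenCV has them. Camera axes: x right, y down, z forward; pixel columns grow to the right and rows downward; lengths in m; the calibration is good to about 2 mm. The wrist camera is an equidistant fisheye: a pixel r from the principal point sees the ray r / f radians off the axis. A picture is of the moment at which its call begins. There is no depth.
- order.job_done(): hands the job in; it is judged then, once.
Trained networks look in a picture, given as the dict that the camera call returned (one of the last four; its "shot" number tells which), for a name from the list of things; names that differ only in an ending like _2 or _b are one class to them, and where a whole thing is asked for, a point or a joint stands for the part that bears it (a point fixed in the world has none). Each returns a list of dicts, best first, with "p" (0 to 1); they miss things now and then, are a little off and sometimes report something else, mostly with a low value. They report only what shows in the picture. A call takes as long as a camera call. They do not tell look-alikes from the thing itself.
- spotter.boxes_of(picture, name): "position" ([x, y, z] in m, in world coordinates, good to about 4 mm: the middle of the surface that is visible of it).
- spotter.landmark_of(picture, name): "position" ([x, y, z] in m, in world coordinates, good to about 4 mm: a listed point, or the origin of a listed thing).
The state is a dict: "clock": time; "joints": joint angles; "joint_velocities": joint speeds; "joint_torque": joint torques, N m; "ee_pos": TCP position; "tcp_rot": TCP orientation; "ft_force": force on the tool from outside, world axes, zero at the start; "moment": the same for the moment, N m; "opening": finger opening in m; "grasp_force": force on a finger pad.
Only numpy, scipy, OpenCV 4.12 (cv2) and the standard library are available. Lean on these libraries where they do the work, as an engineer would, in place of code of your own. Each camera call takes 0.05 s, during which the arm holds its last target. There are 200 camera calls.

## Task

Stop the bench pump for a tubing change: turn the speed knob on its controller fully anticlockwise to its off stop, then, with the gripper fingers on the upright post at the end of the pump's sprung tensioner arm, push the arm back away from the rotor until it is fully past its click. Finish holding it there: the arm does not lock and must stay held back when the program ends. Leave the other things on the bench where they are.

Things in the scene. Friction and masses are not known exactly. Their poses are not given: they have to be found in the camera images.
- knob_grip (a point): Speed knob: black bar grip 42 long, 14 thick, 32 mm tall on a 44 mm disc, on top of the fixed speed controller (grey box 140 x 130 mm, 65 mm tall, dark display). Point on the knob's vertical axis at grip height, 102 mm above the table, 7 mm under the bar's top, 23 mm above the disc. x along the bar, y across its 14 mm, z up; turns with the knob. White mark on the bar's -x half.
- knob (a joint): Speed knob angle in rad: 0 = off, the end stop fully anticlockwise seen from above; grows clockwise (to 4.2). At 0 the white mark points to the controller's edge away from the display (its -x edge). It stays where it is left; about 0.05 N m to turn.
- pump: Pump drive: fixed white box 240 x 170 mm, top face 65 mm above the table. Origin at the centre of its underside; x along its length, y across, z up. On top: round rotor (80 mm across, 24 mm above the face, centre x -15, y +37 mm) and on the rotor's -y side the sprung tensioner arm, at rest lying along x from its pivot (x +50, y -30 mm) to its free end (x -80, y -30 mm).
- tensioner_arm: The sprung tensioner arm: flat steel bar 18 mm wide, 13 mm high with a grey curved shoe facing the rotor, on a vertical hinge. Origin on the hinge axis, 65 mm above the table; its axes turn with the arm; the push post stands at x -130 mm.
- push_post (a point): Upright round steel post, 14 mm across and 50 mm tall, on the free end of the tensioner arm; the place to push or hold the arm. Point at the centre of its foot, 78 mm above the table (so its top is at 128 mm); its axes turn with the arm. The arm is pushed back by moving this post towards its own -y, away from the rotor, around the pivot.
- tensioner (a joint): Angle of the sprung arm, rad: 0 = at rest, sprung towards the rotor; grows anticlockwise from above as the post is pushed away from the rotor; end stop 0.46. A sprung pawl rides over a tooth from 0.10 to 0.30 (peak 0.20): the click, fully passed at 0.30. It does not lock: let go, the arm springs back to 0. Force at the post: 5 N at first, 8 N before the peak, 3.5 N after it, 7 to 9 N past the click.
- beaker: Glass beaker, 68 mm across, 85 mm tall, open on top. Bystander. Origin at the centre of its underside.
- jar: Amber jar with a black cap, 56 mm across, 85 mm tall. Bystander. Origin at the centre of its underside.
- wash_bottle: White bottle with a blue cap, 68 mm across, 190 mm tall. Bystander. Origin at the centre of its underside.
- reagent_bottle: Green glass bottle with a blue cap, 70 mm across, 160 mm tall. Bystander. Origin at the centre of its underside.
- tube_rack: Clear rack with two rows of seven capped sample tubes, 90 x 250 mm, 110 mm tall. Bystander. Origin at the centre of its underside.
- tip_box: Clear box of white pipette tips, 90 x 120 mm, 50 mm tall. Bystander. Origin at the centre of its underside.
Mind the look-alikes: they are no part of the job. What is shaped like the part that bears knob_grip but orange or red is not meant.

How it is judged:
On the way, in this order (a step that is already met when the one before it is completed fails the run):
1. the speed knob is turned off, to its anticlockwise stop (value of joint knob below 0.08 rad), for 0.2 s.
2. the tensioner arm is pushed by the fingers past the click (value of joint tensioner above 0.28 rad and contact force between the fingers and tensioner_arm above 2 N), for 0.3 s.
At the end, for the whole second after the job is handed in: The speed knob is within 0.10 rad of its anticlockwise stop, and the gripper fingers press the arm or its post (more than 2 N) so that the tensioner arm stands still past its click (beyond 0.28 rad) and stays there through the last second (all of step 2 and value of joint knob below 0.1 rad and velocity of joint tensioner between -0.1 and 0.1 rad/s); the arm keeps its last pose, push and grip.
It fails at once if a bystander is shifted more than 30 mm or tipped ((distance of beaker from where it was at the start of the episode above 0.03 m or angle between beaker's own z axis and vertical above 0.35 rad) or (distance of jar from where it was at the start of the episode above 0.03 m or angle between jar's own z axis and vertical above 0.35 rad) or (distance of wash_bottle from where it was at the start of the episode above 0.03 m or angle between wash_bottle's own z axis and vertical above 0.35 rad) or (distance of reagent_bottle from where it was at the start of the episode above 0.03 m or angle between reagent_bottle's own z axis and vertical above 0.35 rad) or (distance of tube_rack from where it was at the start of the episode above 0.03 m or angle between tube_rack's own z axis and vertical above 0.35 rad) or (distance of tip_box from where it was at the start of the episode above 0.03 m or angle between tip_box's own z axis and vertical above 0.35 rad)).
It also fails if it takes over 51 s, if anything falls off the work surface, if the arm or the gripper's body presses on something with over 40 N, if the wrist force passes 120 N, or if a joint passes its speed limit or range.

## Working session

There is one attempt and no reset: what is moved stays moved. The work goes in short steps, Python scripts to look and compute and a tool call to move; the robot and the scene stay as the last step left them, time stands still between calls to the robot, and variables do not carry over. Pictures are saved under pics/ and viewed, at most 10 in all, crops included, and the job is handed in when it is done.

Besides the shell and the picture viewer there is one more tool, called after "Emit:" as name(argument=value, ...), one argument or row to a line, values as JSON. step_arm: Moves the arm, as the interface text tells. Its arguments: {"type":"object","properties":{"increments":{"type":"array"},"force":{"type":"number"}},"required":["increments"]}

```bash
mkdir -p pics; cat > h.py <<'E'
import sys; sys.path.insert(0,'.')
import cv2, numpy as np
from cell import monitor, read_camera, order, spotter, manip
def proj(c,P):
    R,_=cv2.Rodrigues(np.array(c['rvec'],float)); p=R@np.array(P,float)+np.array(c['tvec'],float).ravel()
    return c['fx']*p[0]/p[2]+c['cx'],c['fy']*p[1]/p[2]+c['cy']
E
python3 - <<'E'
from h import *
ims=[]
for n in ['scene','side']:
    c=read_camera(n); ims.append(c['image'])
    for t in ['knob_grip','push_post','pump','tensioner_arm']:
        for d in spotter.landmark_of(c,t)[:3]: print(n,t,np.round(d['position'],3),round(d['p'],2),np.round(proj(c,d['position'])))
    for t in ['knob_grip','wash_bottle','reagent_bottle','beaker','jar','tube_rack','tip_box']:
        for d in spotter.boxes_of(c,t)[:2]: print(n,'B',t,np.round(d['position'],3),round(d['p'],2))
for n,i in zip(['scene','side'],ims): cv2.imwrite(f'pics/{n}0.png',cv2.resize(i[:,:,::-1],(800,600)))
s=monitor.observe(); print(s['clock'],s['ee_pos'],s['tcp_rot'])
E
```

```text
scene knob_grip [0.358 0.188 0.097] 0.61 [350. 194.]
scene knob_grip [ 0.255 -0.2    0.098] 0.6 [296. 122.]
scene knob_grip [0.569 0.225 0.101] 0.55 [297. 233.]
scene push_post [ 0.475 -0.264  0.08 ] 0.72 [234. 137.]
scene pump [ 0.548 -0.228  0.   ] 0.83 [222. 168.]
scene tensioner_arm [ 0.605 -0.258  0.062] 0.65 [201. 155.]
scene tensioner_arm [ 0.551 -0.445 -0.002] 0.62 [194. 139.]
scene B knob_grip [0.576 0.229 0.09 ] 0.76
scene B knob_grip [0.362 0.19  0.086] 0.48
scene B wash_bottle [ 0.56  -0.42   0.095] 0.55
scene B wash_bottle [ 0.56  -0.262  0.079] 0.22
scene B beaker [0.571 0.023 0.061] 0.77
scene B jar [0.449 0.041 0.057] 0.7
scene B tube_rack [0.793 0.029 0.062] 0.92
scene B tube_rack [0.575 0.231 0.092] 0.48
scene B tip_box [ 0.311 -0.415  0.032] 0.67
side knob_grip [0.357 0.183 0.099] 0.73 [271. 240.]
side knob_grip [ 0.256 -0.204  0.101] 0.44 [357. 191.]
side knob_grip [ 0.553 -0.232  0.004] 0.44 [293. 177.]
side push_post [ 0.475 -0.26   0.079] 0.56 [314. 166.]
side pump [ 0.554 -0.232  0.003] 0.78 [293. 177.]
side tensioner_arm [ 0.603 -0.26   0.067] 0.49 [288. 157.]
side B knob_grip [ 0.252 -0.194  0.086] 0.6
side B knob_grip [0.353 0.193 0.085] 0.53
side B wash_bottle [ 0.539 -0.423  0.092] 0.65
side B wash_bottle [0.561 0.027 0.057] 0.44
side B reagent_bottle [ 0.291 -0.391  0.031] 0.63
side B reagent_bottle [0.465 0.478 0.076] 0.61
side B beaker [0.558 0.031 0.057] 0.97
side B jar [0.431 0.04  0.055] 0.71
side B tube_rack [0.805 0.001 0.109] 0.49
side B tip_box [ 0.296 -0.388  0.031] 0.68
1.2 [0.25473772 0.59800671 0.24372721] [-2.36910124e-05  2.00027167e-01  9.79790351e-01  1.77615475e-06]
```

View pics/scene0.png

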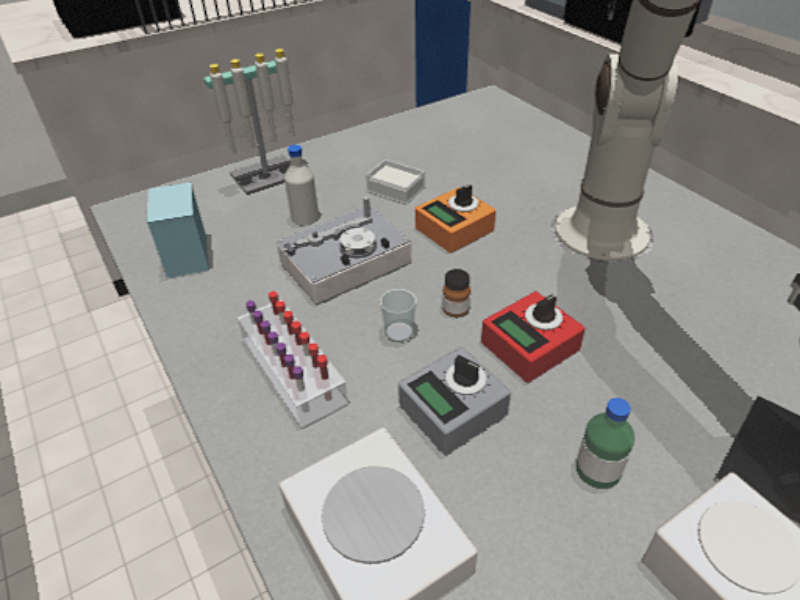

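View pics/side0.png

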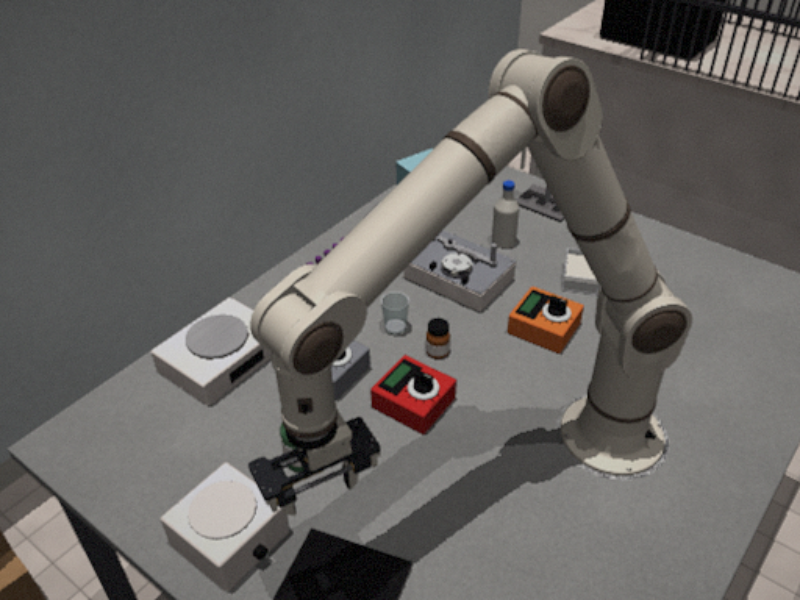

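The scene picture shows the grey controller's knob at about (465,372), which matches the candidate at (0.569, 0.225). The red one at (540,308) and the orange one at (463,197) are look-alikes. The pump is at (345,255), with its post at (367,207) and the wash bottle behind it. The side view agrees, though the arm hides the grey knob.

Emit:
step_arm(
  increments=[
    [0.01,-0.012,0,0,0.09],
    [0.028,-0.03,0,0,0.09],
    [0.028,-0.03,0,0,0.09],
    [0.028,-0.03,0,0,0.09],
    [0.028,-0.03,0,0,0.09],
    [0.028,-0.03,0,0,0.09],
    [0.028,-0.03,0,0,0.09],
    [0.028,-0.03,0,0,0.09],
    [0.028,-0.03,0,0,0.09],
    [0.028,-0.03,0,0,0.09],
    [0.028,-0.03,0,0,0.09],
    [0.014,-0.03,0,0,0.09],
  ],
  force=20,
)

```text
clock: 2.2
ee_pos: [0.5622, 0.2517, 0.2439]
tcp_rot: [0.001, 0.202, 0.979, -0.0]
ft_force: [0.8, -0.8, 0.4]
opening: 0.0899
grasp_force: 0.0
```

```bash
python3 - <<'E'
from h import *
s=monitor.observe(); print(s['clock'],s['ee_pos'],s['tcp_rot'],np.round(s['joints'],2))
for n in ['scene','wrist']:
    c=read_camera(n)
    for d in spotter.landmark_of(c,'knob_grip')[:4]: print(n,np.round(d['position'],3),round(d['p'],2))
    cv2.imwrite(f'pics/{n}1.png',cv2.resize(c['image'][:,:,::-1],(800,600)))
print(c['fx'],c['cx'],c['cy'],c['rvec'],c['tvec'])
E
```

```text
2.2 [0.56221604 0.25169677 0.24387762] [ 1.11115172e-03  2.01729951e-01  9.79440548e-01 -6.61756960e-05] [-0.24  0.42 -0.3   1.65  0.14  1.09  0.59]
scene [0.566 0.226 0.101] 0.77
scene [0.356 0.184 0.101] 0.58
scene [ 0.253 -0.199  0.098] 0.39
wrist [0.358 0.183 0.104] 0.84
wrist [0.571 0.228 0.105] 0.7
297.3186396354542 256.16112140928755 194.00042325624443 [-2.42552569 -1.58376738 -0.21690208] [-0.45104927 -0.43498569  0.2778055 ]
```

View pics/wrist1.png

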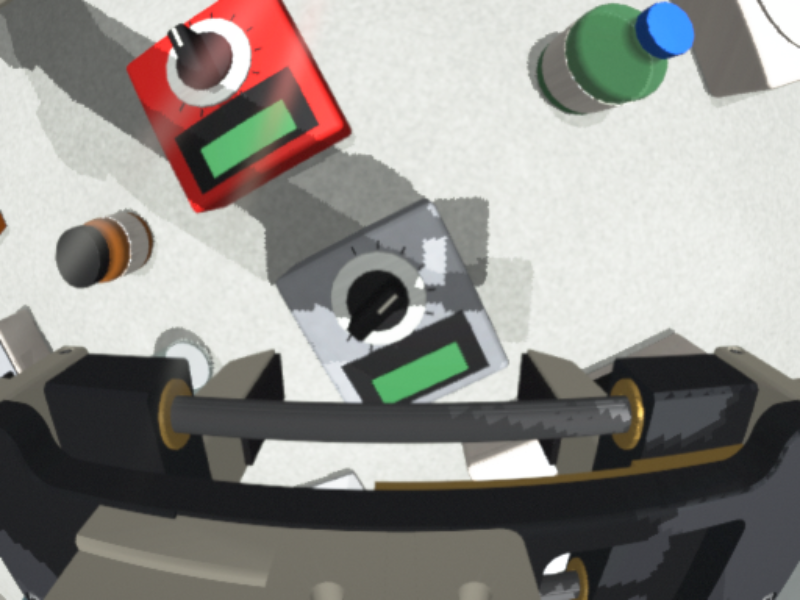

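The wrist view shows the grey controller in the middle, its knob at about (378,300). The white mark is near (388,303), and the bar runs from lower left to upper right. I'll resample this as a top view at the bar's height to read the angle.

```bash
cat >> h.py <<'E'
def topview(c,cx,cy,z,half,n=560):
    R,_=cv2.Rodrigues(np.array(c['rvec'],float))
    g=np.linspace(-half,half,n)
    X,Y=np.meshgrid(cx+g, cy-g)   # x right, y up
    P=np.stack([X,Y,np.full_like(X,z)],-1)@R.T+np.array(c['tvec'],float).ravel()
    r=np.hypot(P[...,0],P[...,1]); k=c['fx']*np.arctan2(r,P[...,2])/np.maximum(r,1e-9)
    return cv2.remap(c['image'][:,:,::-1].copy(),(P[...,0]*k+c['cx']).astype('f4'),(P[...,1]*k+c['cy']).astype('f4'),cv2.INTER_CUBIC)
E
python3 - <<'E'
from h import *
c=read_camera('wrist')
i=topview(c,.57,.227,.109,.1,560)
cv2.imwrite('pics/top1.png',i)
E
```

```text
(no output)
```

View pics/top1.png

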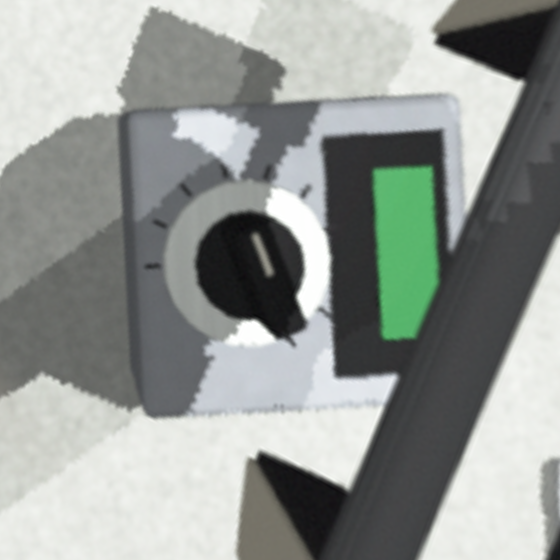

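The top view at bar height puts the bar's centre at about (277,275), which is (0.569, 0.229). The white mark runs up and left to (254,234), so it points at about 111°. Box edges give a yaw of about 2.6°, so the off direction is about 183°. That leaves about +72° to turn. For the grasp, the jaws have to turn −46°.

Emit:
step_arm(
  increments=[
    [0.002,-0.006,0,-6,0.06],
    [0.002,-0.006,0,-7,0.06],
    [0.002,-0.006,-0.01,-7,0.06],
    [0.001,-0.005,-0.02,-7,0.06],
    [0,0,-0.02,-7,0.06],
    [0,0,-0.02,-7,0.06],
    [0,0,-0.02,-5,0.06],
    [0,0,-0.005,0,0.06],
    [0,0,0,0,0.06],
  ],
  force=12,
)

```text
clock: 3.2
ee_pos: [0.5634, 0.2342, 0.1471]
tcp_rot: [-0.001, 0.565, 0.825, -0.001]
ft_force: [-0.3, 0.7, 0.1]
opening: 0.0602
grasp_force: 0.0
```

```bash
python3 - <<'E'
from h import *
from scipy.spatial.transform import Rotation as Ro
s=monitor.observe(); q=s['tcp_rot']; print(s['clock'],s['ee_pos'],Ro.from_quat(q,scalar_first=True).as_matrix()[:,1],np.round(s['joints'],2))
c=read_camera('wrist')
for d in spotter.landmark_of(c,'knob_grip')[:3]: print(np.round(d['position'],3),round(d['p'],2))
cv2.imwrite('pics/top2.png',topview(c,.57,.227,.109,.06,560))
E
```

```text
3.2 [0.56343237 0.23418437 0.14707854] [ 0.93193498  0.36260469 -0.00387631] [-0.34  0.51 -0.13  1.74  0.08  0.9  -0.13]
[0.354 0.183 0.104] 0.67
[0.569 0.228 0.104] 0.6
```

View pics/top2.png

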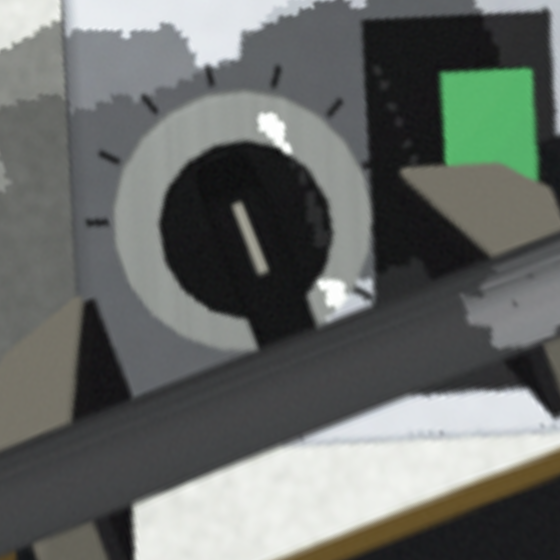

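The zoomed top view shows the mark from (238,205) to (264,272), still 111°. The knob centre is about (0.568, 0.228) and the jaws are aligned at 21°. I'll descend and close.

Emit:
step_arm(
  increments=[
    [0.0025,-0.003,-0.014,0,0.06],
    [0.002,-0.003,-0.015,0,0.06],
    [0,0,-0.015,0,0.06],
    [0,0,0,0,0.04],
  ],
)

```text
clock: 3.63
ee_pos: [0.5691, 0.2258, 0.1024]
tcp_rot: [-0.001, 0.567, 0.824, -0.001]
ft_force: [-0.6, -0.6, -0.6]
opening: 0.0572
grasp_force: 0.0
```

Emit:
step_arm(
  increments=[
    [-0.0005,0.002,0,0,0.03],
    [0,0,0,0,0.02],
    [0,0,0,0,0.01],
    [0,0,0,0,0.005],
    [0,0,0,0,0.005],
    [0,0,0,0,0.005],
  ],
  force=12,
)

```text
clock: 4.13
ee_pos: [0.5695, 0.2289, 0.1053]
tcp_rot: [-0.0, 0.567, 0.824, -0.0]
ft_force: [-10.1, -4.2, 9.6]
opening: 0.0179
grasp_force: 5.6
```

Emit:
step_arm(
  increments=[
    [-0.001,-0.0005,0,0,0.005],
    [-0.001,-0.0005,0,0,0.005],
    [0,0,0,0,0.005],
  ],
)

```text
clock: 4.38
ee_pos: [0.5675, 0.2281, 0.1049]
tcp_rot: [-0.0, 0.567, 0.824, 0.0]
ft_force: [-2.0, -0.0, 1.7]
opening: 0.0139
grasp_force: 12.0
```

Emit:
step_arm(
  increments=[
    [0,0,0,4,0.005],
    [0,0,0,6,0.005],
    [0,0,0,6,0.005],
    [0,0,0,6,0.005],
    [0,0,0,6,0.005],
    [0,0,0,6,0.005],
    [0,0,0,6,0.005],
    [0,0,0,6,0.005],
    [0,0,0,6,0.005],
    [0,0,0,6,0.005],
    [0,0,0,5,0.005],
    [0,0,0,3,0.005],
  ],
)

```text
clock: 5.38
ee_pos: [0.5657, 0.2256, 0.1049]
tcp_rot: [-0.002, 0.025, 1.0, -0.002]
ft_force: [-8.0, -6.6, 11.4]
opening: 0.0143
grasp_force: 12.0
```

```bash
cat > st.py <<'E'
from h import *
from scipy.spatial.transform import Rotation as Ro
s=monitor.observe(); y=Ro.from_quat(s['tcp_rot'],scalar_first=True).as_matrix()[:,1]
print('close dir deg',np.degrees(np.arctan2(y[1],y[0])),'F',s['ft_force'],'M',s['moment'],s['ee_pos'],s['grasp_force'])
E
python3 st.py
```

```text
close dir deg 87.1130803860885 F [-8.01779058 -6.61099942 11.38243012] M [-1.21497508  1.89846948 -0.04951837] [0.56571711 0.22561374 0.1048735 ] 12.006129920482635
```

Emit:
step_arm(
  increments=[
    [-0.001,-0.001,0,3,0.005],
    [0,0,0,3,0.005],
    [0,0,0,2,0.005],
    [0,0,0,0,0.005],
  ],
)

```text
clock: 5.72
ee_pos: [0.5658, 0.2253, 0.1049]
tcp_rot: [-0.001, -0.043, 0.999, -0.001]
ft_force: [-6.5, -4.0, 7.7]
opening: 0.0142
grasp_force: 12.2
```

```bash
python3 st.py
```

```text
close dir deg 94.92857335968364 F [-6.48030372 -3.9845759   7.65023659] M [-0.75872729  1.18895991 -0.26373494] [0.56578016 0.225265   0.10486172] 12.200073301792145
```

Emit:
step_arm(
  increments=[
    [0,0,0,2,0.005],
    [0,0,0,2,0.005],
    [0,0,0,0,0.005],
    [0,0,0,0,0.005],
  ],
)

```text
clock: 6.05
ee_pos: [0.5662, 0.2253, 0.1048]
tcp_rot: [-0.001, -0.077, 0.997, -0.001]
ft_force: [-4.6, -3.4, 5.6]
opening: 0.0156
grasp_force: 12.9
```

```bash
python3 st.py
```

```text
close dir deg 98.80845833594773 F [-4.60002232 -3.38904314  5.56851434] M [-0.6926524   0.97842848 -0.3488118 ] [0.5661965  0.22531293 0.10483962] 12.854907548753545
```

Past 95° the torque rose and the pads started to twist on the bar, so the knob is at its stop. I'll release, rise and check.

Emit:
step_arm(
  increments=[
    [0,0,0,-2,0.005],
    [0,0,0,0,0.04],
    [0,0,0,0,0.06],
    [0,0,0,0,0.06],
    [0,0,0,0,0.06],
    [0,0,0.02,0,0.06],
    [0,0,0.03,0,0.06],
    [0,-0.02,0.04,0,0.06],
    [0,-0.03,0.02,-5,0.06],
    [0,-0.03,0,-7,0.06],
    [0,-0.03,0,-7,0.06],
  ],
)

```text
clock: 6.97
ee_pos: [0.5681, 0.1181, 0.2143]
tcp_rot: [0.002, 0.107, 0.994, 0.001]
ft_force: [-0.2, -0.6, -1.0]
opening: 0.0598
grasp_force: 0.0
```

```bash
python3 st.py; python3 - <<'E'
from h import *
c=read_camera('wrist')
cv2.imwrite('pics/top3.png',topview(c,.57,.227,.109,.08,500))
E
```

```text
close dir deg 77.68613254629517 F [-0.18069754 -0.59680904 -1.04264816] M [-0.04062968  0.04135417  0.04695191] [0.56811056 0.11811268 0.21426124] 0.0
```

View pics/top3.png

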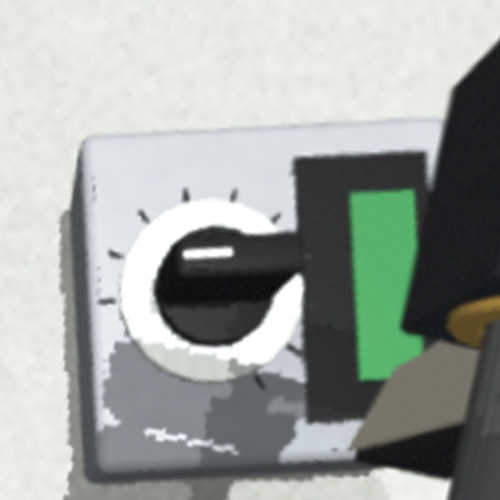

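The mark runs from (233,251) to (183,255), pointing at about 184°, parallel to the box's −x direction. The knob is at its off stop. Next is the post.

Emit:
step_arm(
  increments=[
    [-0.006,-0.02,0,-3,0.06],
    [-0.009,-0.036,0,-5,0.06],
    [-0.009,-0.036,0,-5,0.06],
    [-0.009,-0.036,0,-5,0.06],
    [-0.009,-0.036,0,-5,0.06],
    [-0.009,-0.036,0,-4,0.06],
    [-0.009,-0.036,0,0,0.06],
    [-0.009,-0.036,0,0,0.06],
    [-0.009,-0.036,0,0,0.06],
    [-0.009,-0.036,0,0,0.06],
    [-0.006,-0.025,0,0,0.06],
    [0,0,0,0,0.06],
  ],
  force=30,
)

```text
clock: 8.02
ee_pos: [0.4709, -0.2574, 0.2118]
tcp_rot: [-0.0, 0.338, 0.941, -0.002]
ft_force: [-0.5, -0.7, -0.4]
opening: 0.0597
grasp_force: 0.0
```

```bash
python3 st.py; python3 - <<'E'
from h import *
for n in ['wrist','side']:
    c=read_camera(n)
    for t in ['push_post','tensioner_arm','wash_bottle']:
        for d in spotter.landmark_of(c,t)[:2]: print(n,t,np.round(d['position'],3),round(d['p'],2))
    if n=='wrist': cv2.imwrite('pics/top4.png',topview(c,.5,-.28,.1,.15,560))
E
```

```text
close dir deg 50.453886077451855 F [-0.51231599 -0.6593782  -0.40312125] M [-0.12603122 -0.00246    -0.06800787] [ 0.4709368  -0.25737751  0.21175511] 0.0
wrist push_post [ 0.474 -0.264  0.077] 0.78
wrist push_post [ 0.784 -0.01  -0.002] 0.43
wrist wash_bottle [ 0.552 -0.445 -0.004] 0.98
side push_post [ 0.475 -0.259  0.077] 0.81
side tensioner_arm [ 0.605 -0.26   0.065] 0.82
side wash_bottle [ 0.551 -0.445  0.003] 0.76
```

View pics/top4.png

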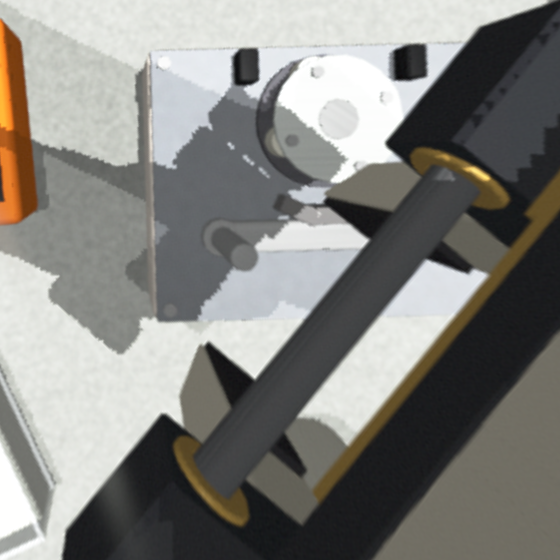

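The top view shows the post foot near (222,238), leaning to (243,255) by perspective. The detections agree on (0.475, −0.262), and the rotor is clear of the jaws. I'll descend around the post and grip.

Emit:
step_arm(
  increments=[
    [0.002,-0.002,-0.015,0,0.06],
    [0.002,-0.003,-0.025,0,0.06],
    [0,0,-0.025,0,0.06],
    [0,0,-0.022,0,0.06],
    [0,0,-0.01,0,0.06],
    [0,0,0,0,0.05],
    [0,0,0,0,0.03],
    [0,0,0,0,0.02],
    [0,0,0,0,0.01],
    [0,0,0,0,0.005],
    [0,0,0,0,0.005],
  ],
)

```text
clock: 9.33
ee_pos: [0.4774, -0.2575, 0.1161]
tcp_rot: [0.0, 0.335, 0.942, -0.001]
ft_force: [-6.2, -7.1, 6.0]
opening: 0.025
grasp_force: 4.6
```

```bash
python3 st.py
```

```text
close dir deg 50.89449579504707 F [-6.23545062 -7.05110364  6.04408624] M [-1.62817969  1.24509449  0.01609538] [ 0.47736096 -0.25750787  0.11611321] 4.601132422685623
```

Emit:
step_arm(
  increments=[
    [-0.002,-0.002,0,0,0.005],
    [-0.002,-0.002,0,0,0.005],
    [0,0,0,0,0.005],
    [0,0,0,0,0.005],
  ],
)

```text
clock: 9.67
ee_pos: [0.4739, -0.2618, 0.1161]
tcp_rot: [0.001, 0.335, 0.942, -0.001]
ft_force: [-2.8, -5.4, 5.2]
opening: 0.0131
grasp_force: 30.0
```

```bash
python3 st.py
```

```text
close dir deg 50.83958304793199 F [-2.78909985 -5.43126315  5.15222431] M [-1.23585238  0.53952687  0.01380617] [ 0.47387093 -0.26177494  0.11611927] 30.000552535057068
```

Emit:
step_arm(
  increments=[
    [0,-0.006,0,0,0.005],
    [0.0003,-0.006,0,0,0.005],
    [0.0007,-0.006,0,0,0.005],
    [0.001,-0.006,0,0,0.005],
    [0.0015,-0.006,0,0,0.005],
    [0.002,-0.006,0,0,0.005],
    [0.002,-0.006,0,0,0.005],
    [0.003,-0.006,0,0,0.005],
    [0,0,0,0,0.005],
    [0,0,0,0,0.005],
  ],
  force=40,
)

```text
clock: 10.5
ee_pos: [0.4835, -0.305, 0.116]
tcp_rot: [-0.002, 0.334, 0.943, 0.001]
ft_force: [-6.8, 6.7, 15.3]
opening: 0.0127
grasp_force: 40.0
```

```bash
python3 st.py; python3 - <<'E'
from h import *
for n in ['scene','side']:
    c=read_camera(n)
    for t in ['push_post','tensioner_arm']:
        for d in spotter.landmark_of(c,t)[:2]: print(n,t,np.round(d['position'],3),round(d['p'],2))
    x,y=map(int,proj(c,(.53,-.28,.08)))
    cv2.imwrite(f'pics/{n}5.png',cv2.resize(c['image'][max(y-75,0):y+75,x-100:x+100,::-1],None,fx=3.5,fy=3.5,interpolation=2))
E
```

```text
close dir deg 51.006422542445634 F [-6.78091123  6.69521344 15.28435983] M [1.28425354 1.45282555 0.05990937] [ 0.48350806 -0.30503678  0.11600696] 40.0030517578125
scene push_post [ 0.484 -0.308  0.08 ] 0.8
scene push_post [ 0.551 -0.232  0.   ] 0.71
scene tensioner_arm [ 0.605 -0.256  0.062] 0.84
side push_post [ 0.484 -0.302  0.08 ] 0.83
side tensioner_arm [ 0.604 -0.26   0.065] 0.69
```

View pics/scene5.png

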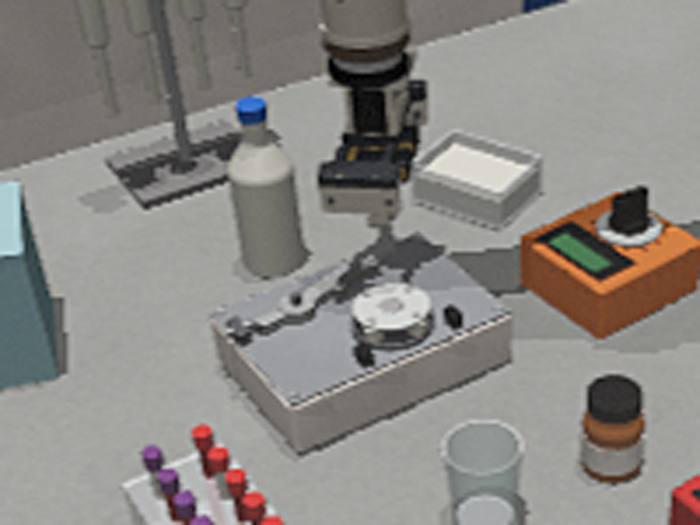

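The arm is swung back with its post in the jaws (about (385,235) in the crop), at roughly 0.34 rad, and the bottle is clear. I'll push a little more for margin and let it settle.

Emit:
step_arm(
  increments=[
    [0.001,-0.003,0,0,0.005],
    [0.001,-0.003,0,0,0.005],
    [0,0,0,0,0.005],
    [0,0,0,0,0.005],
    [0,0,0,0,0.005],
    [0,0,0,0,0.005],
    [0,0,0,0,0.005],
    [0,0,0,0,0.005],
  ],
)

```text
clock: 11.47
ee_pos: [0.4857, -0.3102, 0.116]
tcp_rot: [-0.002, 0.333, 0.943, 0.001]
ft_force: [-6.1, 6.9, 14.8]
opening: 0.0131
grasp_force: 40.0
```

```bash
python3 st.py; python3 - <<'E'
from h import *
s=monitor.observe(); print(np.abs(s['joint_velocities']).max(), s['clock'])
if s['ee_pos'][1]<-.304 and s['grasp_force']>20: print(order.job_done())
E
```

```text
close dir deg 51.05537961278123 F [-6.11232464  6.90608287 14.79153457] M [1.48867004 1.39810318 0.13204057] [ 0.48573697 -0.31024955  0.11602652] 40.002824664115906
0.001648845160833454 11.4667
the job is handed in; nothing more can be done
None
```

I turned the speed knob to its off stop and am holding the tensioner arm back at about 0.37 rad, past its click, with a 40 N grip on the post; the job was handed in at about 11.5 s, with no verdict returned.

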